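# Close the fittings case: keeper flap down, then lid shut

### The arm

A 6-joint arm with a two-finger parallel gripper is mounted at the origin on a cart in front of the work surface, level with it; the furniture and walls round the work are solid. World frame = base frame: x ahead of the robot, y to its left, z up, the work surface at z = 0. Lengths are in m, angles in rad, forces in N, time in s.
With the tool pointing down it reaches from about 0.25 to 0.725 m from the base axis. Payload 4 kg.
Tool frame: the origin (TCP) lies on the front face of the gripper's body, between the roots of the fingers; the fingertips stand 73 mm ahead of it and the grasp point (between the pads) lies 54 mm ahead of it; z points along the fingers, y is the line along which they close (so a half turn about z gives the same grasp; the last joint's range is limited). The gripper opens to 85 mm and grips with 20 to 120 N. Pads are 22 mm wide; open, the fingers measure 114 mm over their backs; the gripper's body (76 mm by 85 mm) begins 54 mm behind the grasp point. The pads swing forward as they close: fully open they stand 13 mm farther back than shut.
Start: joints at [-1.158, 0.241, 0.005, 1.335, 0, 1.571], TCP at [0.201, -0.458, 0.304] pointing down, gripper open.
Joint ranges: [-2.72, 2.72], [-1.05, 1.87], [-1.09, 1.28], [-1.99, 2.15], [-1.42, 1.44], [-3.14, 3.14]. Speed limits (rad/s): [2.79, 2.79, 3.14, 3.14, 3.14, 3.14].

### API

Orientations are given as a unit quaternion [x, y, z, w].
In Python, from workcell import bot gives the robot as it stands. The module is installed in compiled form; this text tells all that it offers.
- The arm moves only by the tool step_arm, never from a script. Its argument "rows" is a list of rows, each a list of 2 entries, a list of its own where there are three numbers: the shift along the tool's x, y, z in mm, then the turn about the tool's z in degrees. A call has 1 to 12 rows; each row is the pose to reach, as a shift and turn from the pose commanded when the call began, along the tool's axes at that moment; what a row does not reach only later rows make up. A row lasts 1/8 s, in which the tool goes at most 62.5 mm and 10.7 degrees, less where a joint would pass 70% of its speed; a pose out of reach is approached as far as the arm can. A call with a gripper value outside its range is refused whole. "claw" is the gripper's target within -1 to 1 (shut at 1, half-way at 0, fully open at -1), set as the call begins (left out, the last holds). The fingers move at their own pace and stop on an object; the grip force is fixed at half the most. Time passes only in rows, so rows that repeat a pose let the fingers close. It gives the time, the measured TCP pose, the force, the opening and the grip force at its end, in the units of the state.
- bot.get_obs(): the state, without advancing time (a new reading comes with each control period).
- bot.camera(name): name is "scene" or "top"; returns (picture, depth): 480x640x3 uint8, red, green, blue; 480x640 float32, m along the optical axis (not along the pixel's ray), 0 where there is no reading.
- bot.camera_params(name): a dict with "fx", "fy", "cx", "cy" (pixels), "D" ([k1, k2, p1, p2, k3] as OpenCV has them; the pictures are not rectified), "pose" (4x4, takes a point from camera to world coordinates). Camera axes: x right, y up, looking along -z (the intrinsics and any distortion apply to the point x, -y, -z); pixel columns grow to the right and rows downward; lengths in m; the calibration is good to about 2 mm. A picture is of the moment at which its call begins. camera_params takes no time and is no camera call.
- bot.job_done(): hands the job in; it is judged then, once.
Trained networks look in the newest picture that a camera, given by its name, has taken for a name from the list of things; names that differ only in an ending like _2 or _b are one class to them, and where a whole thing is asked for, a point or a joint stands for the part that bears it (a point fixed in the world has none). Each returns a list of dicts, best first, with "score" (0 to 1); they miss things now and then, are a little off and sometimes report something else, mostly with a low value. They report only what shows in the picture. A call takes as long as a camera call. They do not tell look-alikes from the thing itself.
- bot.trace(target, camera): "pixels" (480x640 bool, what is visible of it) and "uv" ([column, row] in pixels, amid what is visible of it).
The state is a dict: "clock": time; "joint_pos": joint angles; "joint_vel": joint speeds; "tau": joint torques, N m; "eef_pos": TCP position; "tool_rot": TCP orientation; "ft_force": force on the tool from outside, world axes, zero at the start; "ft_torque": the same for the moment, N m; "grip_width": finger opening in m; "grasp_force": force on a finger pad.
Only numpy, scipy, OpenCV 4.12 (cv2) and the standard library are available. Lean on these libraries where they do the work, as an engineer would, in place of code of your own. Each camera call takes 0.05 s, during which the arm holds its last target. There are 200 camera calls.

### The job

Close up the open fittings case without grasping anything: with the fingertips, first push the upright keeper flap over until it lies flat on its rest above the two fittings, and only then push the raised lid over from behind and press it fully shut on the case. Nothing is to be pinched, picked up or carried; leave the small parts in the case, and do not disturb the other things on the worktop.

Things in the scene. Friction and masses are not known exactly. Their poses are not given: they have to be found in the camera images.
- fittings_case: grey plastic case, fixed to the worktop, 150 x 150 mm outside, rim 50 mm high, walls 4 mm. Origin: centre of its underside. Its +y side carries the lid's hinge, its -y side the keeper flap's (yaw is near 0, so +y is about the robot's left). A divider across it at y = +20 mm, 33 mm high, is the flap's rest. Small loose parts lie on its floor
- keeper_flap (a joint): angle of the keeper flap, an aluminium plate 128 (along case x) x 85 x 4 mm. Hinge line along case x at y = -61, z = 36 mm of the case, in the plate's middle plane. 0 = flat towards +y on the divider (end stop, top 12 mm below the rim); 1.57 = upright; starts near upright. Stiff hinge: stays where it is left, moves with about 1 N at the free edge
- flap_edge (a point): middle of the flap's free edge, 85 mm from its hinge line; x along the edge, y away from the hinge, z out of the face that is on top when flat
- case_lid (a joint): angle of the grey lid, 150 x 150 mm, 18 mm deep, hollow side to the case. Hinge line along case x at y = +75, z = 50 mm of the case, on the lid's lower rim. 0 = fully shut (end stop; flat top 68 mm above the worktop); 1.57 = upright; starts open, leaning back past upright to +y. Stiff hinge: does not fall shut, moves with about 1 to 3 N at the free edge
- lid_edge (a point): middle of the lid's free edge, on its outer (top) face, 150 mm from the hinge line and 18 mm out from it; y towards the hinge, z out of the outer face
- fitting_1: loose black fitting lying in the case, 12 x 42 x 12 mm; leave it there. Origin: centre of its underside
- fitting_2: loose light-coloured fitting lying in the case, 12 x 42 x 12 mm; leave it there. Origin: centre of its underside
- syringe_filter_1: loose disc-shaped syringe filter in the case, 26 x 26 x 22 mm; leave it there. Origin: centre of its underside
- beaker_50: loose small beaker, 45 mm wide, 56 mm high, on the -y side of the case; leave it. Origin: centre of its underside
- syringe: loose syringe lying on the -y side of the case, 26 x 126 x 15 mm; leave it. Origin: centre of its underside
- bottle_100_a: loose small screw-cap bottle, 56 mm wide, 108 mm high, on the +y side of the case; leave it. Origin: centre of its underside
- marker_1: loose marker pen lying on the +y side of the case, 17 x 135 x 16 mm; leave it. Origin: centre of its underside
- vial_rack: loose rack of vials, 62 x 175 x 39 mm, at the robot's left; leave it. Origin: centre of its underside
- wash_bottle: loose wash bottle with bent spout, 108 x 67 x 215 mm, at the robot's left; leave it. Origin: centre of its underside
Things that resemble listed ones, but are neither listed nor needed, are in the scene too. What is shaped like the fittings_case but turquoise is not meant.

How it is judged:
On the way, in this order (a step that is already met when the one before it is completed fails the run):
1. the keeper flap lies flat on its rest (within 0.1 rad) while the lid still stands open (above 1.2 rad) (value of joint keeper_flap below 0.1 rad and value of joint case_lid above 1.2 rad), for 0.2 s.
2. the lid is fully shut (within 0.06 rad) over the flat flap (value of joint case_lid below 0.06 rad and value of joint keeper_flap below 0.1 rad), for 0.2 s.
At the end, for the whole second after the job is handed in: keeper flap flat within 0.1 rad (8 mm at its free edge), lid shut within 0.06 rad (9 mm at its free edge) over it, both at rest; small parts still in the case and the other things where they stood (all of step 2 and velocity of joint keeper_flap between -0.05 and 0.05 rad/s and velocity of joint case_lid between -0.05 and 0.05 rad/s and horizontal distance between each of fitting_1, fitting_2, syringe_filter_1 and fittings_case below 0.095 m and distance of each of beaker_50, syringe, bottle_100_a, marker_1, vial_rack, wash_bottle from where it was at the start of the episode below 0.04 m); the robot touches nothing.
It fails at once if the lid is swung down (below 1.2 rad) while the keeper flap still stands up (above 0.15 rad) (value of joint case_lid below 1.2 rad and value of joint keeper_flap above 0.15 rad).
It fails at once if a small part is lifted out of the case (above the rim, 50 mm) or carried out of it (height (world z) of any of fitting_1, fitting_2, syringe_filter_1 above 0.05 m or horizontal distance between any of fitting_1, fitting_2, syringe_filter_1 and fittings_case above 0.1 m).
It fails at once if a thing standing or lying beside the case is lifted or moved more than 40 mm (distance of any of beaker_50, syringe, bottle_100_a, marker_1, vial_rack, wash_bottle from where it was at the start of the episode above 0.04 m).
It fails at once if the beaker, the small bottle or the wash bottle is knocked over (angle between any of beaker_50, bottle_100_a, wash_bottle's own z axis and vertical above 0.5 rad).
It also fails if it takes over 59 s, if anything falls off the work surface, if the arm or the gripper's body presses on something with over 40 N, if the wrist force passes 120 N, or if a joint passes its speed limit or range.

## Working session

There is one attempt and no reset: what is moved stays moved. The work goes in short steps, Python scripts to look and compute and a tool call to move; the robot and the scene stay as the last step left them, time stands still between calls to the robot, and variables do not carry over. Pictures are saved under pics/ and viewed, at most 10 in all, crops included, and the job is handed in when it is done.

Besides the shell and the picture viewer there is one more tool, called after "Emit:" in YAML: its name, and indented under it one key for each argument. step_arm: Moves the arm, as the interface text tells. Its arguments: {"type":"object","properties":{"rows":{"type":"array"},"claw":{"type":"number"}},"required":["rows"]}

```bash
mkdir -p pics; cat > h.py <<'E'
import numpy as np, cv2
from workcell import bot
def cloud(cam,depth):
    p=bot.camera_params(cam);K=np.array([[p['fx'],0,p['cx']],[0,p['fy'],p['cy']],[0,0,1]])
    v,u=np.mgrid[:480,:640];uv=np.stack([u,v],-1).reshape(-1,1,2).astype(np.float64)
    n=cv2.undistortPoints(uv,K,np.array(p['D'],float)).reshape(480,640,2)
    P=np.stack([n[...,0]*depth,-n[...,1]*depth,-depth],-1);T=np.array(p['pose'])
    W=P@T[:3,:3].T+T[:3,3];W[depth<=0]=np.nan
    return W
def save(n,im): cv2.imwrite('pics/'+n,im[...,::-1])
E
python3 - <<'E'
from h import *
for c in ('scene','top'):
    im,d=bot.camera(c);save(c+'0.png',im);W=cloud(c,d);np.save(c+'0.npy',W)
    for t in ('fittings_case','keeper_flap','case_lid','bottle_100_a','beaker_50','wash_bottle','vial_rack','marker_1','syringe'):
        for r in bot.trace(t,c)[:3]:
            m=r['pixels'];q=W[m];q=q[~np.isnan(q[:,0])]
            print(c,t,round(r['score'],2),np.round(r['uv']),m.sum(),np.round(np.percentile(q,[5,50,95],axis=0),3).tolist() if len(q) else '')
o=bot.get_obs();print(o['clock'],o['eef_pos'],o['tool_rot'],o['grip_width'],o['ft_force'])
for c in ('scene','top'):print(np.round(bot.camera_params(c)['pose'],2).tolist())
E
```

```text
scene fittings_case 0.91 [356. 186.] 2622 [[0.647, -0.209, 0.012], [0.687, -0.135, 0.066], [0.776, -0.062, 0.071]]
scene fittings_case 0.72 [414. 240.] 5203 [[0.406, -0.245, 0.001], [0.471, -0.155, 0.05], [0.551, -0.069, 0.197]]
scene keeper_flap 0.75 [444. 223.] 706 [[0.417, -0.242, 0.036], [0.473, -0.228, 0.08], [0.533, -0.217, 0.118]]
scene keeper_flap 0.72 [433. 252.] 38 [[0.45, -0.204, 0.007], [0.455, -0.193, 0.013], [0.461, -0.185, 0.017]]
scene keeper_flap 0.61 [367. 292.] 388 [[0.418, -0.047, 0.0], [0.446, 0.002, 0.013], [0.472, 0.054, 0.018]]
scene case_lid 0.96 [361. 179.] 2099 [[0.649, -0.214, 0.057], [0.705, -0.148, 0.066], [0.781, -0.075, 0.071]]
scene case_lid 0.86 [391. 227.] 2131 [[0.42, -0.098, 0.052], [0.483, -0.078, 0.145], [0.564, -0.065, 0.199]]
scene bottle_100_a 0.84 [332. 263.] 955 [[0.507, 0.03, 0.012], [0.52, 0.055, 0.062], [0.547, 0.072, 0.109]]
scene beaker_50 0.95 [485. 219.] 444 [[0.452, -0.389, 0.006], [0.47, -0.362, 0.034], [0.492, -0.346, 0.054]]
scene wash_bottle 0.89 [178. 273.] 1663 [[0.631, 0.337, 0.014], [0.642, 0.366, 0.102], [0.667, 0.391, 0.18
[... 1271 characters left out ...]
658, 0.39, 0.209]]
top vial_rack 0.7 [185. 281.] 1889 [[0.364, 0.358, 0.004], [0.441, 0.384, 0.023], [0.517, 0.413, 0.039]]
top marker_1 0.58 [342. 279.] 332 [[0.418, -0.046, 0.008], [0.446, 0.005, 0.013], [0.474, 0.057, 0.017]]
top syringe 0.85 [472. 289.] 274 [[0.379, -0.319, -0.001], [0.432, -0.309, 0.011], [0.476, -0.3, 0.016]]
1.0 [ 0.20059771 -0.4580083   0.30391808] [9.78775333e-01 2.04936201e-01 1.06964920e-05 2.24162073e-05] 0.08496069512744411 [-0.11884903  0.13264674  1.09539695]
[[-0.54, 0.64, -0.54, -0.18], [-0.84, -0.4, 0.36, 0.53], [0.01, 0.65, 0.76, 1.11], [0.0, 0.0, 0.0, 1.0]]
[[0.02, 0.99, -0.17, 0.35], [-1.0, 0.02, 0.0, 0.04], [0.0, 0.17, 0.99, 1.22], [0.0, 0.0, 0.0, 1.0]]
```

```bash
python3 - <<'E'
from h import *
a=cv2.imread('pics/scene0.png');b=cv2.imread('pics/top0.png')
x=cv2.resize(a[150:330,290:530],(800,600));cv2.imwrite('pics/crop.png',x)
W=np.load('scene0.npy');T=np.load('top0.npy')
from scipy.spatial import ConvexHull
A=np.concatenate([W.reshape(-1,3),T.reshape(-1,3)]);A=A[~np.isnan(A[:,0])]
A=A[(A[:,0]>.38)&(A[:,0]<.6)&(A[:,1]>-.29)&(A[:,1]<-.02)]
for nm,sel in (('rim',(abs(A[:,2]-.05)<.004)),('lidtop',(A[:,2]>.185)),('flap',(A[:,1]<-.2)&(A[:,2]>.06)&(A[:,2]<.13))):
    q=A[sel];print(nm,len(q),np.round(np.percentile(q,[1,50,99],axis=0),3).tolist(),cv2.minAreaRect(q[:,:2].astype(np.float32)))
# profiles y vs z
for lo,hi in((.43,.47),(.47,.51),(.51,.55)):
  for z in np.arange(.06,.21,.02):
    s=A[(A[:,0]>lo)&(A[:,0]<hi)&(abs(A[:,2]-z)<.006)]
    f=s[s[:,1]<-.17];l=s[s[:,1]>-.14]
    print(lo,round(z,2),'flap',np.round(np.percentile(f[:,1],[5,50,95]),3) if len(f)>3 else '','lid',np.round(np.percentile(l[:,1],[5,50,95]),3) if len(l)>3 else '')
E
```

```text
rim 737 [[0.4, -0.289, 0.046], [0.459, -0.182, 0.049], [0.58, -0.081, 0.054]] ((0.507870614528656, -0.18588431179523468), (0.1919790655374527, 0.20939487218856812), 81.77987670898438)
lidtop 2234 [[0.422, -0.29, 0.187], [0.548, -0.086, 0.2], [0.599, -0.06, 0.721]] ((0.5425511002540588, -0.1544102132320404), (0.12954705953598022, 0.29087120294570923), 31.197538375854492)
flap 782 [[0.413, -0.29, 0.061], [0.49, -0.227, 0.099], [0.598, -0.212, 0.126]] ((0.508870005607605, -0.24146154522895813), (0.05005473643541336, 0.20503197610378265), 65.6402587890625)
0.43 0.06 flap [-0.233 -0.229 -0.226] lid [-0.097 -0.083 -0.08 ]
0.43 0.08 flap [-0.227 -0.225 -0.222] lid [-0.081 -0.078 -0.076]
0.43 0.1 flap [-0.223 -0.22  -0.218] lid [-0.079 -0.076 -0.074]
0.43 0.12 flap [-0.222 -0.217 -0.214] lid [-0.075 -0.072 -0.07 ]
0.43 0.14 flap  lid [-0.073 -0.07  -0.068]
0.43 0.16 flap  lid [-0.07  -0.068 -0.065]
0.43 0.18 flap  lid [-0.068 -0.065 -0.062]
0.43 0.2 flap  lid [-0.079 -0.07  -0.061]
0.47 0.06 flap [-0.236 -0.234 -0.231] lid [-0.099 -0.087 -0.085]
0.47 0.08 flap [-0.233 -0.23  -0.226] lid [-0.086 -0.084 -0.082]
0.47 0.1 flap [-0.229 -0.226 -0.223] lid [-0.084 -0.081 -0.079]
0.47 0.12 flap [-0.227 -0.222 -0.219] lid [-0.081 -0.078 -0.075]
0.47 0.14 flap  lid [-0.08  -0.077 -0.073]
0.47 0.16 flap  lid [-0.076 -0.073 -0.071]
0.47 0.18 flap  lid [-0.073 -0.07  -0.068]
0.47 0.2 flap  lid [-0.09  -0.078 -0.066]
0.51 0.06 flap [-0.241 -0.239 -0.236] lid [-0.106 -0.092 -0.09 ]
0.51 0.08 flap [-0.236 -0.234 -0.231] lid [-0.092 -0.09  -0.086]
0.51 0.1 flap [-0.232 -0.23  -0.227] lid [-0.09  -0.087 -0.083]
0.51 0.12 flap [-0.231 -0.227 -0.224] lid [-0.086 -0.084 -0.081]
0.51 0.14 flap  lid [-0.084 -0.081 -0.079]
0.51 0.16 flap  lid [-0.082 -0.078 -0.076]
0.51 0.18 flap  lid [-0.078 -0.076 -0.073]
0.51 0.2 flap  lid [-0.09  -0.081 -0.071]
```

View pics/scene0.png

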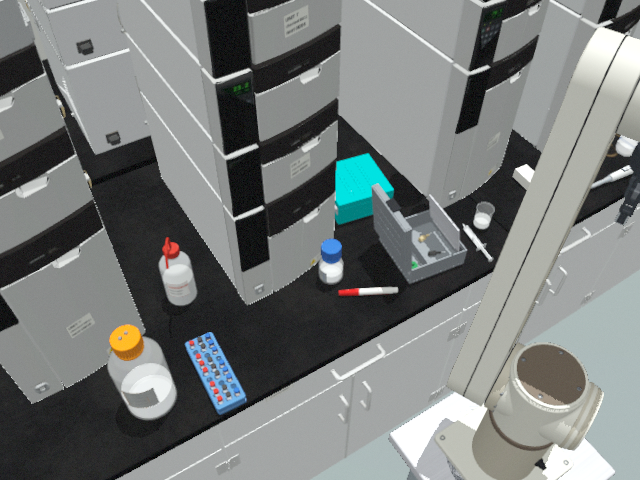

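View pics/top0.png

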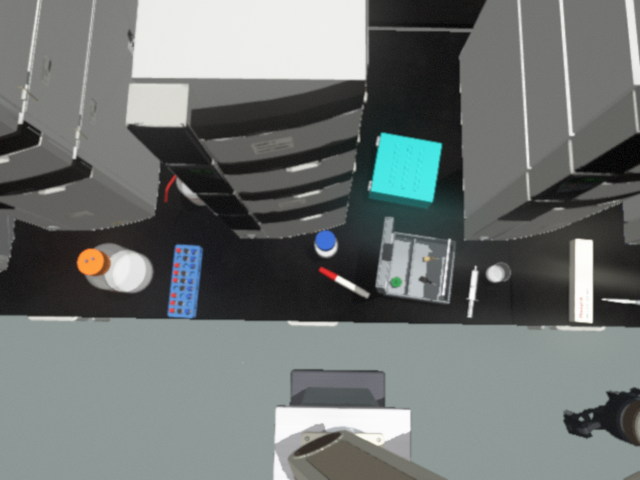

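View pics/crop.png

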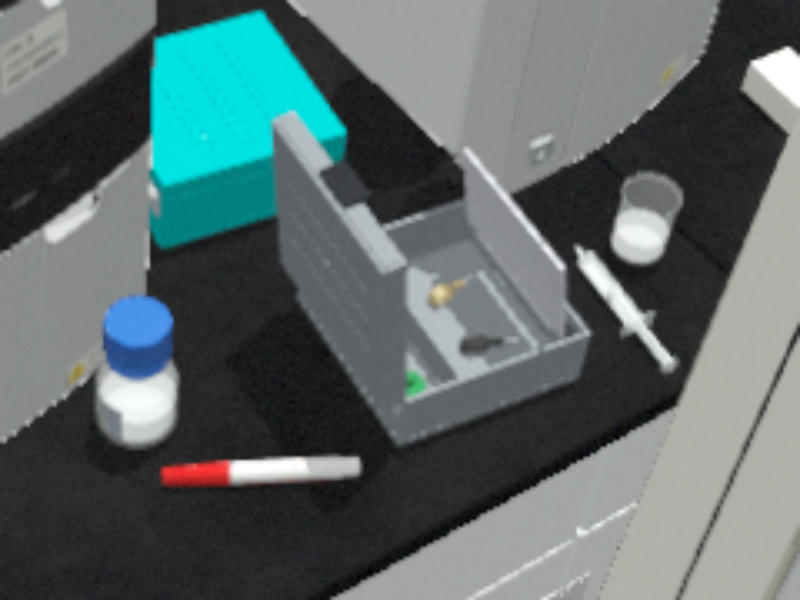

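The target is the grey case at scene (414,240) and top (418,267). The only look-alike is the turquoise closed one at scene (361,186). The crop confirms the grey case, with its lid leaning back and the light flap upright on the −y side. I estimate the case centre at about (0.483, −0.181) with yaw −0.12, the flap at about 1.37 rad and the lid at about 1.71 rad. I'll shut the gripper and go to the −y side of the flap, staying high.

Emit:
step_arm:
  rows:
    - [[35,-5,0],4]
    - [[80,-10,0],8]
    - [[125,-17,0],12]
    - [[170,-23,0],16]
    - [[215,-29,0],20]
    - [[260,-35,0],25]
    - [[295,-40,0],30.5]
    - [[311,-42,0],30.5]
    - [[311,-42,0],30.5]
  claw: 1

```text
clock: 2.12
eef_pos: [0.469, -0.2945, 0.3036]
tool_rot: [0.998, -0.058, -0.0, 0.0]
ft_force: [-0.4, -0.7, -0.9]
grip_width: 0.0002
grasp_force: 0.0
```

```bash
cat >> h.py <<'E'
C=np.array([.483,-.181]);yaw=-.12
ex=np.array([np.cos(yaw),np.sin(yaw)]);ey=np.array([-ex[1],ex[0]])
def where():
    from scipy.spatial.transform import Rotation as R
    o=bot.get_obs();r=R.from_quat(o['tool_rot']).as_matrix();d=o['eef_pos'][:2]-C
    print('t',o['clock'],'tip case mm',np.round([d@ex*1e3,d@ey*1e3,o['eef_pos'][2]*1e3-73],1),'toolx',np.round(r[:,0],3),'z',np.round(r[:,2],3),'F',np.round(o['ft_force'],1),'w',o['grip_width'])
E
python3 - <<'E'
from h import *
where()
im,d=bot.camera('top');im2,d2=bot.camera('scene')
A=np.concatenate([cloud('top',d).reshape(-1,3),cloud('scene',d2).reshape(-1,3)])
A=A[~np.isnan(A[:,0])];q=A[:,:2]-C;Q=np.c_[q@ex,q@ey,A[:,2]]*1e3
Q=Q[(abs(Q[:,0])<100)&(Q[:,1]>-90)&(Q[:,1]<130)&(Q[:,2]<210)]
r=Q[(abs(Q[:,2]-50)<3)&(abs(Q[:,1])<60)];print('side rims x',np.sort(r[:,0])[::max(1,len(r)//25)].round())
for x in(-45,0,45):
  s=Q[abs(Q[:,0]-x)<20]
  for n,a in(('flap',s[(s[:,1]<-30)&(s[:,2]>60)&(s[:,2]<118)]),('lid',s[(s[:,1]>70)&(s[:,2]>60)&(s[:,2]<190)])):
    print(x,n,len(a),[round(float(v),2) for v in np.polyfit(a[:,2],a[:,1],1)] if len(a)>10 else '')
save('s1.png',cv2.resize(im2[120:330,270:550],(800,600)))
E
```

```text
t 2.125 tip case mm [  -0.3 -114.3  230.6] toolx [ 0.993 -0.117 -0.001] z [-0.001 -0.    -1.   ] F [-0.4 -0.7 -0.9] w 0.00019336989792656913
side rims x [-78. -77. -76. -75. -75. -75. -75. -74. -74. -74. -73. -73. -73. -72.
 -71. -46. -19.  12.  44.  67.  69.  70.  71.  71.  71.  72.  73.  74.]
-45 flap 180 [0.21, -64.47]
-45 lid 326 [0.13, 87.33]
0 flap 162 [0.19, -62.71]
0 lid 304 [0.13, 86.41]
45 flap 143 [0.19, -63.34]
45 lid 282 [0.14, 85.58]
```

View pics/s1.png

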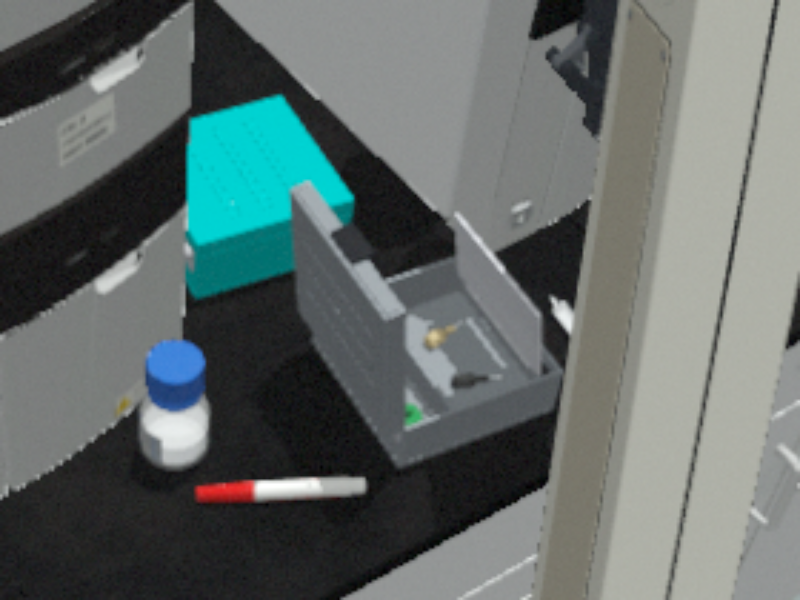

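The scene is undisturbed and the case frame holds to about 2 mm. Next I descend behind the flap to its outer face.

Emit:
step_arm:
  rows:
    - [[0,0,40],0]
    - [[0,0,85],0]
    - [[0,0,125],0]
    - [[0,0,135],0]
    - [[0,-15,135],0]
    - [[0,-30,135],0]
    - [[0,-42,135],0]
    - [[0,-42,135],0]

```text
clock: 3.22
eef_pos: [0.4743, -0.2519, 0.17]
tool_rot: [0.998, -0.059, 0.001, 0.0]
ft_force: [-0.1, -0.5, -0.5]
grip_width: -0.0002
grasp_force: 0.0
```

```bash
python3 -c "
from h import *
where()"
```

```text
t 3.225 tip case mm [ -0.2 -71.5  97. ] toolx [ 0.993 -0.117  0.002] z [ 0.001 -0.001 -1.   ] F [-0.1 -0.5 -0.5] w -0.00020407635184596139
```

Emit:
step_arm:
  rows:
    - [[0,-6,0],0]
    - [[0,-14,3],0]
    - [[0,-22,5],0]
    - [[0,-29,10],0]
    - [[0,-37,15],0]
    - [[0,-43,22],0]
    - [[0,-48,29],0]
    - [[0,-51,36],0]
    - [[0,-54,43],0]
    - [[0,-55,50],0]
    - [[0,-56,55],0]
    - [[0,-56,57],0]

```text
clock: 4.72
eef_pos: [0.4801, -0.1974, 0.1114]
tool_rot: [0.998, -0.06, -0.0, -0.0]
ft_force: [0.4, -0.5, 1.0]
grip_width: 0.0001
grasp_force: 0.4
```

```bash
cat >> h.py <<'E'
def look(n,sz=None):
    im,d=bot.camera('top');im2,d2=bot.camera('scene')
    save(n,cv2.resize(im2[120:330,270:550],(800,600)))
    A=np.concatenate([cloud('top',d).reshape(-1,3),cloud('scene',d2).reshape(-1,3)])
    A=A[~np.isnan(A[:,0])];q=A[:,:2]-C;return np.c_[q@ex,q@ey,A[:,2]]*1e3
E
python3 -c "
from h import *
where()
Q=look('s2.png')
for x in(-45,-20,0,20,45):
  for y in(-40,-20,0,15,35):
    s=Q[(abs(Q[:,0]-x)<6)&(abs(Q[:,1]-y)<5)&(Q[:,2]<120)];print(x,y,len(s),np.round(np.median(s[:,2])) if len(s) else '')
"
```

```text
t 4.725 tip case mm [ -0.9 -16.6  38.4] toolx [ 0.993 -0.119 -0.001] z [-0.001  0.    -1.   ] F [ 0.4 -0.5  1. ] w 5.625752048000396e-05
-45 -40 15 39.0
-45 -20 35 38.0
-45 0 35 37.0
-45 15 42 38.0
-45 35 25 3.0
-20 -40 22 38.0
-20 -20 45 39.0
-20 0 43 38.0
-20 15 40 38.0
-20 35 26 3.0
0 -40 15 38.0
0 -20 1 57.0
0 0 35 45.0
0 15 21 39.0
0 35 21 3.0
20 -40 0 
20 -20 1 40.0
20 0 16 39.0
20 15 13 38.0
20 35 17 2.0
45 -40 1 36.0
45 -20 0 
45 0 31 38.0
45 15 21 38.0
45 35 19 3.0
```

View pics/s2.png

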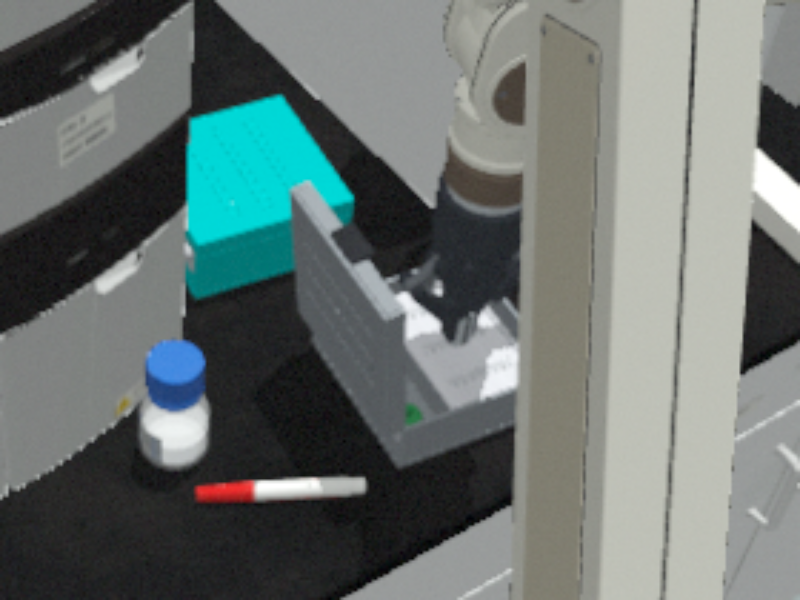

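The flap lies flat: its top is 38 mm high everywhere, which is where the rest puts it. I'll give it one light press, then lift straight up and cross over the lid.

Emit:
step_arm:
  rows:
    - [[0,0,2],0]
    - [[0,0,3],0]
    - [[0,0,3],0]
    - [[0,0,-20],0]
    - [[0,0,-60],0]
    - [[0,0,-105],0]
    - [[0,0,-150],0]
    - [[0,0,-190],0]
    - [[0,0,-205],0]
    - [[0,0,-205],0]

```text
clock: 6.08
eef_pos: [0.4806, -0.1977, 0.3174]
tool_rot: [0.998, -0.06, 0.001, 0.0]
ft_force: [0.1, 0.4, -0.5]
grip_width: -0.0001
grasp_force: 0.0
```

Emit:
step_arm:
  rows:
    - [[0,-25,0],0]
    - [[0,-65,0],0]
    - [[0,-105,0],0]
    - [[0,-145,0],0]
    - [[0,-168,0],0]
    - [[0,-168,0],0]

```text
clock: 6.82
eef_pos: [0.4983, -0.0465, 0.3154]
tool_rot: [0.999, -0.049, -0.001, -0.006]
ft_force: [-0.2, 0.9, -0.2]
grip_width: -0.0002
grasp_force: 0.0
```

```bash
python3 -c "
from h import *
where()
Q=look('s3.png')
for x in(-45,45,0):
  for y in(-50,-20,15):
    s=Q[(abs(Q[:,0]-x)<6)&(abs(Q[:,1]-y)<5)&(Q[:,2]<120)];print(x,y,len(s),np.round(np.median(s[:,2])) if len(s) else '')
  a=Q[(abs(Q[:,0]-x)<20)&(Q[:,1]>70)&(Q[:,1]<125)&(Q[:,2]>60)&(Q[:,2]<190)];print('lid',np.polyfit(a[:,2],a[:,1],1).round(2))
a=Q[(abs(Q[:,0])<60)&(Q[:,1]>60)&(Q[:,1]<125)&(Q[:,2]<215)];print('lid top',np.percentile(a,99,axis=0).round())
"
```

```text
t 6.825 tip case mm [ -0.9 135.3 242.4] toolx [ 0.995 -0.098 -0.003] z [-0.002  0.012 -1.   ] F [-0.2  0.9 -0.2] w -0.00018112626429331037
-45 -50 14 38.0
-45 -20 19 39.0
-45 15 19 38.0
lid [ 0.13 86.91]
45 -50 32 36.0
45 -20 17 39.0
45 15 0 
lid [ 0.13 86.18]
0 -50 27 36.0
0 -20 18 39.0
0 15 21 37.0
lid [ 0.13 86.35]
lid top [ 58. 124. 202.]
```

View pics/s3.png

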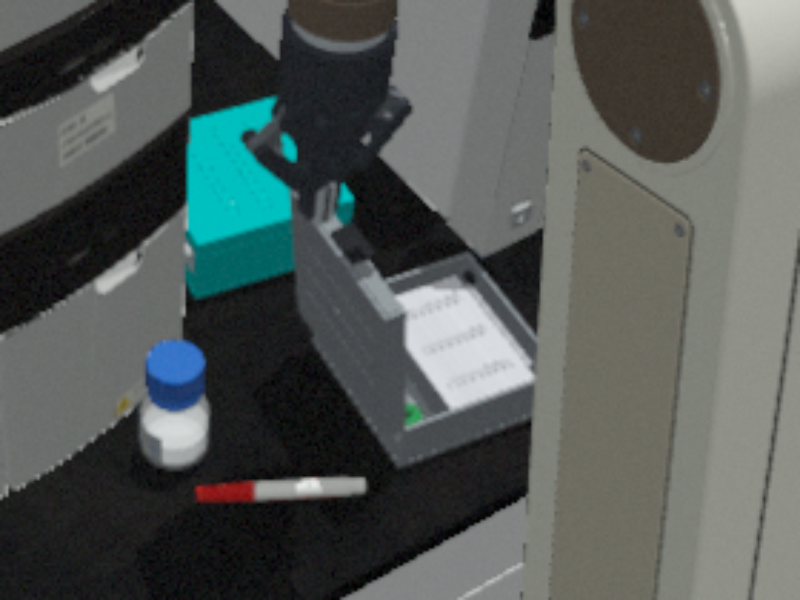

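The flap is flat and the lid hasn't moved, but the gripper lags its target (y 135 instead of 152). I'll hold and see whether it settles.

Emit:
step_arm:
  rows:
    - [[0,0,0],0]
    - [[0,0,0],0]
    - [[0,0,0],0]

```text
clock: 7.3
eef_pos: [0.4987, -0.0472, 0.317]
tool_rot: [0.999, -0.049, 0.0, -0.006]
ft_force: [-0.2, 0.5, 0.1]
grip_width: -0.0001
grasp_force: 0.0
```

```bash
python3 -c "
from h import *
where();o=bot.get_obs();print(np.round(o['joint_pos'],3),np.round(o['joint_vel'],3))"
```

```text
t 7.3 tip case mm [ -0.4 134.7 244. ] toolx [ 0.995 -0.099  0.   ] z [ 0.001  0.012 -1.   ] F [-0.2  0.5  0.1] w -0.00011326042073158574
[-0.1    0.237  0.035  1.368  0.012  3.141] [ 0.006  0.002 -0.001 -0.001 -0.    -0.001]
```

Joint 6 is at its range limit. I'll turn the tool back 90°, which frees it and leaves tool x pointing along case +y.

Emit:
step_arm:
  rows:
    - [[0,-2,0],-10]
    - [[0,-4,0],-20]
    - [[0,-6,0],-30]
    - [[0,-8,0],-40]
    - [[0,-10,0],-50]
    - [[0,-10,0],-60]
    - [[0,-10,0],-70]
    - [[0,-10,0],-80]
    - [[0,-10,0],-90]
    - [[0,-10,0],-90]
    - [[0,-10,0],-90]

```text
clock: 8.68
eef_pos: [0.4997, -0.0368, 0.3171]
tool_rot: [0.742, 0.671, 0.005, -0.004]
ft_force: [0.5, -0.8, 0.7]
grip_width: -0.0001
grasp_force: 0.0
```

```bash
python3 -c "
from h import *
where();o=bot.get_obs();print(np.round(o['joint_pos'],3),np.round(o['joint_vel'],3))"
```

```text
t 8.675 tip case mm [ -0.6 145.1 244.1] toolx [0.1   0.995 0.012] z [ 0.001  0.012 -1.   ] F [ 0.5 -0.8  0.7] w -0.00010371621422686907
[-0.079  0.237  0.035  1.368  0.012  1.592] [ 0.     0.001 -0.    -0.    -0.    -0.011]
```

Emit:
step_arm:
  rows:
    - [[0,0,30],0]
    - [[0,0,65],0]
    - [[0,0,79],0]
    - [[0,0,79],0]
    - [[-12,0,79],0]
    - [[-24,0,79],0]
    - [[-36,0,79],0]
    - [[-48,0,79],0]
    - [[-48,0,79],0]

```text
clock: 9.8
eef_pos: [0.495, -0.0849, 0.2375]
tool_rot: [0.742, 0.671, 0.004, -0.004]
ft_force: [0.5, 0.2, 0.7]
grip_width: -0.0003
grasp_force: 0.0
```

```bash
python3 -c "
from h import *
where()
Q=look('s4.png')
for x in(-50,50):
  a=Q[(abs(Q[:,0]-x)<20)&(Q[:,1]>50)&(Q[:,1]<125)&(Q[:,2]>60)&(Q[:,2]<190)];print('lid',np.polyfit(a[:,2],a[:,1],1).round(2))
"
```

```text
t 9.8 tip case mm [  0.4  96.9 164.5] toolx [0.1   0.995 0.011] z [ 0.001  0.011 -1.   ] F [0.5 0.2 0.7] w -0.00026745618581690246
lid [-8.000e-02  9.719e+01]
lid [-8.000e-02  9.591e+01]
```

View pics/s4.png

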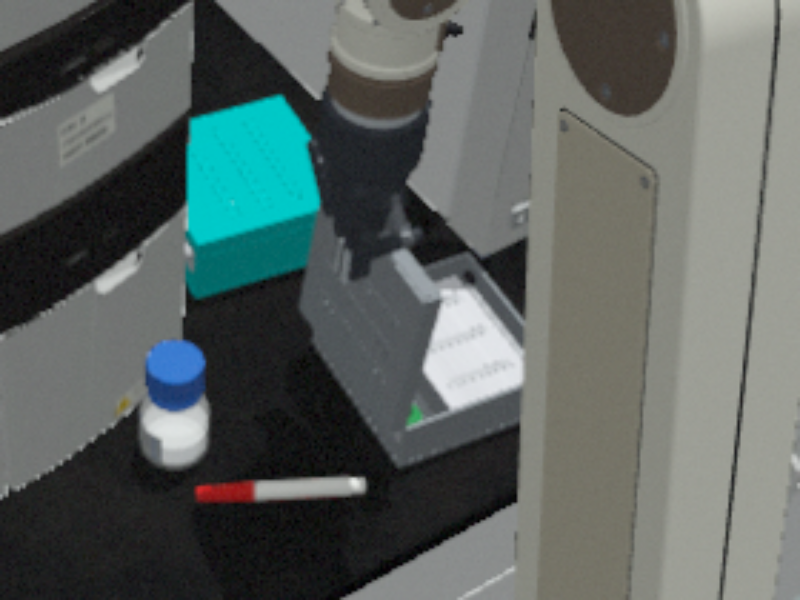

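The lid is at about 1.49 rad and following as predicted. I'll continue the arc.

Emit:
step_arm:
  rows:
    - [[-13,0,-1],0]
    - [[-25,0,-1],0]
    - [[-36,0,1],0]
    - [[-47,0,4],0]
    - [[-58,0,8],0]
    - [[-68,0,13],0]
    - [[-78,0,19],0]
    - [[-87,0,26],0]
    - [[-96,0,34],0]
    - [[-103,0,43],0]
    - [[-110,0,53],0]
    - [[-116,0,62],0]

```text
clock: 11.4
eef_pos: [0.4838, -0.1985, 0.1732]
tool_rot: [0.741, 0.672, 0.005, -0.004]
ft_force: [-0.4, 0.9, 1.0]
grip_width: 0.0003
grasp_force: 0.4
```

```bash
python3 -c "
from h import *
where()"
```

```text
t 11.4 tip case mm [  2.9 -17.3 100.2] toolx [0.098 0.995 0.013] z [ 0.001  0.013 -1.   ] F [-0.4  0.9  1. ] w 0.0002504523101427859
```

Emit:
step_arm:
  rows:
    - [[-4,0,8],0]
    - [[-6,0,16],0]
    - [[-8,0,24],0]
    - [[-10,0,29],0]
    - [[-10,0,32],0]
    - [[-10,0,34],0]
    - [[-10,0,35],0]
    - [[-10,0,35],0]

```text
clock: 12.4
eef_pos: [0.4829, -0.2079, 0.1406]
tool_rot: [0.741, 0.672, 0.004, -0.004]
ft_force: [-3.8, -0.1, 10.6]
grip_width: -0.0
grasp_force: 5.0
```

```bash
python3 -c "
from h import *
where()"
```

```text
t 12.4 tip case mm [  3.1 -26.7  67.6] toolx [0.098 0.995 0.011] z [ 0.002  0.011 -1.   ] F [-3.8 -0.1 10.6] w -1.769217534502783e-05
```

The force rises to 10.6 N with the tip at 67.6 mm, so the lid is on its stop. I'll lift off and check.

Emit:
step_arm:
  rows:
    - [[0,0,0],0]
    - [[0,0,0],0]
    - [[0,0,-15],0]
    - [[0,0,-50],0]
    - [[0,0,-90],0]
    - [[0,0,-130],0]
    - [[0,0,-150],0]
    - [[0,0,-150],0]

```text
clock: 13.4
eef_pos: [0.4837, -0.2099, 0.2913]
tool_rot: [0.741, 0.672, 0.006, -0.002]
ft_force: [-0.6, 0.5, -0.8]
grip_width: -0.0001
grasp_force: 0.0
```

```bash
python3 -c "
from h import *
where()
Q=look('s5.png')
for x in(-50,-20,0,20,50):
  print(x,[(len(s),float(np.round(np.median(s[:,2])))) for y in(-65,-40,0,40,70) for s in [Q[(abs(Q[:,0]-x)<8)&(abs(Q[:,1]-y)<6)&(Q[:,2]<130)]] if len(s)])
for t in ('bottle_100_a','beaker_50','marker_1','syringe'):
  for r in bot.trace(t,'top')[:1]: print(t,r['score'],r['uv'])
"
```

```text
t 13.4 tip case mm [  4.2 -28.6 218.3] toolx [0.098 0.995 0.011] z [ 0.006  0.01  -1.   ] F [-0.6  0.5 -0.8] w -5.189501840379439e-05
-50 [(64, 67.0), (62, 67.0), (62, 67.0), (66, 67.0), (101, 65.0)]
-20 [(49, 66.0), (57, 67.0), (58, 67.0), (65, 67.0), (122, 63.0)]
0 [(33, 66.0), (52, 67.0), (60, 68.0), (62, 67.0), (127, 63.0)]
20 [(28, 66.0), (61, 66.0), (55, 68.0), (60, 67.0), (126, 62.0)]
50 [(23, 67.0), (60, 66.0), (55, 67.0), (59, 67.0), (109, 63.0)]
bottle_100_a 0.88 [327.6, 245.4]
marker_1 0.83 [344.4, 282.0]
```

View pics/s5.png

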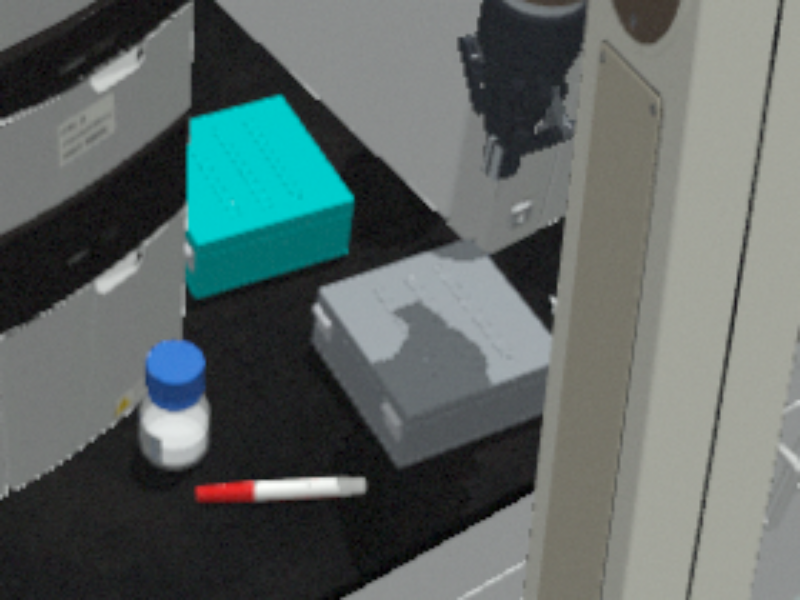

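The lid is level at 67 mm across its top, so it is shut. The bottle and marker are where they stood, and the gripper is clear.

```bash
python3 -c "
from workcell import bot
print(bot.job_done())"
```

```text
the job is handed in; nothing more can be done
None
```

I pushed the keeper flap flat first, then pushed the lid over and pressed it shut without grasping anything, and handed the job in at about 13.5 s. The last look showed the lid level at 67 mm and the bottle and marker in place; the beaker and syringe weren't detected in it. The hand-in gave no verdict.

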